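# Put the camera batteries on charge

## Robot

A 6-joint arm with a two-finger parallel gripper is mounted at the origin on the work surface. World frame = base frame: x ahead of the robot, y to its left, z up, the work surface at z = 0. Lengths are in m, angles in rad, forces in N, time in s.
With the tool pointing down it reaches from about 0.35 to 0.975 m from the base axis. Payload 4.9 kg.
Tool frame: the origin (TCP) lies at the very end of the fingers, on their centre line; the grasp point (between the pads) lies 19 mm behind it (ctrl.tcp_to_grasp is the z of the grasp point in the tool frame, in m); z points along the fingers, y is the line along which they close (so a half turn about z gives the same grasp; the last joint's range is limited). The gripper opens to 85 mm and grips with 20 to 120 N. Pads are 22 mm wide; open, the fingers measure 114 mm over their backs; the gripper's body (76 mm by 85 mm) begins 54 mm behind the grasp point. The pads swing forward as they close: fully open they stand 13 mm farther back than shut.
Start: joints at [-1.422, 0.053, 1.613, -0, 1.476, -0.119], TCP at [0.165, -0.603, 0.231] pointing down, gripper open.
Joint ranges: [-3.01, 3.01], [-1.01, 2.22], [0.06, 2.58], [-1.02, 4.17], [0.09, 2.62], [-3.14, 3.14]. Speed limits (rad/s): [2.57, 2.57, 3.14, 3.14, 3.14, 3.14].

## Interface

Orientations are given as a rotation vector (axis times angle).
In Python, from station import ctrl, eyes, job, nets gives the robot as it stands. The module is installed in compiled form; this text tells all that it offers.
- The arm moves only by the tool jog_arm, never from a script. Its argument "commands" is one flat list of numbers, 7 for each row, row after row: the shift along the tool's x, y, z each as a share of 0.06 m, from -1 to 1, then the turn, a rotation vector about the tool's x, y, z each as a share of 0.1 rad, from -1 to 1, then the finger opening in mm, from 0 to 85.4. In form: [x, y, z, ax, ay, az, grip, x, y, z, ax, ay, az, grip, ...]. A call has 1 to 20 rows; each row shifts and turns the commanded pose from where the row before left it, along the tool's axes as they then stand; what a row does not reach is not made up. A row lasts 1/8 s, in which the tool goes at most 62.5 mm and 10.7 degrees, less where a joint would pass 70% of its speed; a pose out of reach is approached as far as the arm can. A call with a number of a shift or a turn outside -1 to 1 is refused whole. A call with a gripper value outside its range is refused whole. The fingers move at their own pace and stop on an object; "newtons" is the grip in N (left out, the last holds). Time passes only in rows, so rows that do not move let the fingers close. It gives the time, the measured TCP pose, the force, the opening and the grip force at its end, in the units of the state.
- ctrl.get_obs(): the state, without advancing time (a new reading comes with each control period).
- eyes.get_image(name): name is "scene" or "top"; returns a dict with "image" (400x640x3 uint8, red, green, blue), "z_map" (400x640 float32, m along the optical axis (not along the pixel's ray), 0 where there is no reading), "K" (3x3 intrinsics, pixels), "cam_to_world" (4x4, takes a point from camera to world coordinates). Camera axes: x right, y up, looking along -z (the intrinsics and any distortion apply to the point x, -y, -z); pixel columns grow to the right and rows downward; lengths in m; the calibration is good to about 2 mm. A picture is of the moment at which its call begins.
- job.finish_job(): hands the job in; it is judged then, once.
Trained networks look in the newest picture that a camera, given by its name, has taken for a name from the list of things; names that differ only in an ending like _2 or _b are one class to them, and where a whole thing is asked for, a point or a joint stands for the part that bears it (a point fixed in the world has none). Each returns a list of dicts, best first, with "p" (0 to 1); they miss things now and then, are a little off and sometimes report something else, mostly with a low value. They report only what shows in the picture. A call takes as long as a camera call. They do not tell look-alikes from the thing itself.
- nets.silhouettes(camera, name): "mask" (400x640 bool, what is visible of it) and "bbox" ([left, top, right, bottom] in pixels, round what is visible of it).
The state is a dict: "t": time; "q": joint angles; "dq": joint speeds; "effort": joint torques, N m; "tool_pos": TCP position; "tool_rot": TCP orientation; "contact_force": force on the tool from outside, world axes, zero at the start; "wrist_torque": the same for the moment, N m; "opening": finger opening in m; "grip_force": force on a finger pad.
Only numpy, scipy, OpenCV 4.12 (cv2) and the standard library are available. Lean on these libraries where they do the work, as an engineer would, in place of code of your own. Each camera call takes 0.05 s, during which the arm holds its last target. There are 200 camera calls.

## Task

Get the camera batteries ready at the dining table: first, with no battery in the charger, press the test button of the white safety switch so that its lever drops, then lift the lever back up so that it stays up. Move the spectacle case off the charger onto the middle of the round cork mat, then lay every battery with a round green sticker flat in a charger bay of its own, and put every battery with a red bar sticker into the cardboard lid. Leave the car key fob and the lens cap among them where they are.

Things in the scene. Friction and masses are not known exactly. Their poses are not given: they have to be found in the camera images.
- good1: camera battery pack, a black block 56 (its x) x 38 (its y) x 20 (its z) mm, 85 g, lying flat; origin at its centre, 10 mm above what it lies on. On both flat faces a round green sticker, 24 mm across: GOOD pack. May be absent in a run
- good2: camera battery pack, a black block 56 (its x) x 38 (its y) x 20 (its z) mm, 85 g, lying flat; origin at its centre, 10 mm above what it lies on. On both flat faces a round green sticker, 24 mm across: GOOD pack. May be absent in a run
- good3: camera battery pack, a black block 56 (its x) x 38 (its y) x 20 (its z) mm, 85 g, lying flat; origin at its centre, 10 mm above what it lies on. On both flat faces a round green sticker, 24 mm across: GOOD pack. May be absent in a run
- worn1: camera battery pack, a black block 56 (its x) x 38 (its y) x 20 (its z) mm, 85 g, lying flat; origin at its centre, 10 mm above what it lies on. On both flat faces a narrow red bar sticker, 46 x 11 mm: WORN-OUT pack. May be absent in a run
- worn2: camera battery pack, a black block 56 (its x) x 38 (its y) x 20 (its z) mm, 85 g, lying flat; origin at its centre, 10 mm above what it lies on. On both flat faces a narrow red bar sticker, 46 x 11 mm: WORN-OUT pack. May be absent in a run
- worn3: camera battery pack, a black block 56 (its x) x 38 (its y) x 20 (its z) mm, 85 g, lying flat; origin at its centre, 10 mm above what it lies on. On both flat faces a narrow red bar sticker, 46 x 11 mm: WORN-OUT pack. May be absent in a run
- charger: grey charging tray 248 (x) x 70 (y) x 9 mm, fixed; origin under its centre. Three shallow bays in a row along its x, centres at x = -78, 0 and 78 mm, each open at the top, 66 (x) x 48 (y) mm inside, floor 4 mm up, rims 5 mm above the floor (9 mm up): a pack fits lying flat with its length along the tray's x, and then stands 15 mm proud of the rims. The row may stand on either side of the table
- lid: open cardboard box lid, lying like a tray: 250 (x) x 112 (y) mm outside, walls 4 mm thick and 22 mm high, floor 4 mm; fixed; origin under its centre
- mat: round cork mat, 160 mm across, 6 mm thick, fixed; origin under its centre
- case: dark hard spectacle case, closed, 150 (x) x 56 (y) x 34 (z) mm, 160 g; origin under its centre. At the start it lies across the rims of the charger, along it, blocking bays
- unit: white mains safety switch unit that feeds the charger, 130 (x) x 116 (y) x 50 mm, fixed; origin under its centre; carries the test button (towards its +y side) and the lever (towards its -y side) on top
- test_top (a point): centre of the top of the round grey test button, 24 mm across, standing 18 mm above the unit's top
- test (a joint): how far the test button is pressed: 0 up to 0.008 m fully down (down vertically); its spring pushes back 1.5 N at first and 5 N at the bottom, and returns it. From about 4 mm down it trips the lever, which then drops by its own weight
- lever (a joint): angle of the lever: 0 is up (on), leaning 0.25 rad from vertical to the unit's +x, against its stop; it grows to 1.35 (dropped) as the lever falls over towards the unit's -x. Up, it stays by its own weight; let go past the vertical (above 0.25) it drops again. Very light to move
- lever_grip (a point): middle of the lever's black paddle, 60 mm from the pivot; the paddle is 13 mm wide (unit's y), 10 mm thick and 32 mm long, can be pinched across its 13 mm from above and turns freely about the unit's y
- lever_pivot (a point): the lever's pivot, at the top face of the unit (50 mm up); axes as the unit's, the lever swings about its y
- fob: bystander: black car key fob, 66 x 34 x 13 mm, among the packs; origin under its centre
- cap: bystander: round black lens cap, 58 mm across, 9 mm thick, among the packs; origin under its centre
Things that resemble listed ones, but are neither listed nor needed, are in the scene too. Leave any blue or orange look-alike of the good1 alone. Leave any blue look-alike of the worn3 alone.

How it is judged:
On the way, in this order (a step that is already met when the one before it is completed fails the run):
1. the test button is pressed (3 mm or more) (value of joint test above 0.003 m).
2. the lever has dropped (value of joint lever above 1 rad), for 0.1 s.
3. the lever is up again and stays there (value of joint lever below 0.12 rad), for 0.3 s.
At the end, for the whole second after the job is handed in: lever up (below 0.12 rad), test button out; case at rest on the cork mat, centres within 40 mm; each green-dot pack flat in a charger bay of its own, within its rims (9 mm of the bay centre); each red-bar pack inside the cardboard lid; all at rest (value of joint lever below 0.12 rad and value of joint test below 0.002 m and horizontal distance between case and mat below 0.04 m and contact force between case and mat above 0.2 N and linear speed of each of case, good1, good2, good3, worn1, worn2, worn3 below 0.02 m/s and angle between the z axis of each of good1, good2, good3 and the z axis of charger, either way round below 0.12 rad and y of good1 in the frame of charger between -0.009 and 0.009 m and z of good1 in the frame of charger between 0.01 and 0.018 m and (x of good1 in the frame of charger between -0.087 and -0.069 m or x of good1 in the frame of charger between -0.009 and 0.009 m or x of good1 in the frame of charger between 0.069 and 0.087 m) and y of good2 in the frame of charger between -0.009 and 0.009 m and z of good2 in the frame of charger between 0.01 and 0.018 m and (x of good2 in the frame of charger between -0.087 and -0.069 m or x of good2 in the frame of charger between -0.009 and 0.009 m or x of good2 in the frame of charger between 0.069 and 0.087 m) and y of good3 in the frame of charger between -0.009 and 0.009 m and z of good3 in the frame of charger between 0.01 and 0.018 m and (x of good3 in the frame of charger between -0.087 and -0.069 m or x of good3 in the frame of charger between -0.009 and 0.009 m or x of good3 in the frame of charger between 0.069 and 0.087 m) and x of worn1 in the frame of lid between -0.112 and 0.112 m and y of worn1 in the frame of lid between -0.05 and 0.05 m and z of worn1 in the frame of lid between 0 and 0.03 m and x of worn2 in the frame of lid between -0.112 and 0.112 m and y of worn2 in the frame of lid between -0.05 and 0.05 m and z of worn2 in the frame of lid between 0 and 0.03 m and x of worn3 in the frame of lid between -0.112 and 0.112 m and y of worn3 in the frame of lid between -0.05 and 0.05 m and z of worn3 in the frame of lid between 0 and 0.03 m); the robot touches nothing.
It fails at once if a battery is in the charger while the switch's lever is dropped (value of joint lever above 0.6 rad and ((x of good1 in the frame of charger between -0.13 and 0.13 m and y of good1 in the frame of charger between -0.045 and 0.045 m and z of good1 in the frame of charger below 0.025 m) or (x of good2 in the frame of charger between -0.13 and 0.13 m and y of good2 in the frame of charger between -0.045 and 0.045 m and z of good2 in the frame of charger below 0.025 m) or (x of good3 in the frame of charger between -0.13 and 0.13 m and y of good3 in the frame of charger between -0.045 and 0.045 m and z of good3 in the frame of charger below 0.025 m) or (x of worn1 in the frame of charger between -0.13 and 0.13 m and y of worn1 in the frame of charger between -0.045 and 0.045 m and z of worn1 in the frame of charger below 0.025 m) or (x of worn2 in the frame of charger between -0.13 and 0.13 m and y of worn2 in the frame of charger between -0.045 and 0.045 m and z of worn2 in the frame of charger below 0.025 m) or (x of worn3 in the frame of charger between -0.13 and 0.13 m and y of worn3 in the frame of charger between -0.045 and 0.045 m and z of worn3 in the frame of charger below 0.025 m))).
It fails at once if the key fob or the lens cap is pushed more than 70 mm from its place (distance of any of fob, cap from where it was at the start of the episode above 0.07 m).
Of good1, good2, good3 only 2 to 3 are there at a start; the rules pass over those that are not, and their reading is None.
Of worn1, worn2, worn3 only 1 to 3 are there at a start; the rules pass over those that are not, and their reading is None.
At some moment in a run one of good1, good2, good3, worn1, worn2, worn3, case may be knocked a few centimetres aside while the robot is not near it.
Once in a run the grip may slacken for a moment while it holds something.
It also fails if it takes over 210 s, if anything falls off the work surface, if the arm or the gripper's body presses on something with over 40 N, if the wrist force passes 120 N, or if a joint passes its speed limit or range.

## Working session

There is one attempt and no reset: what is moved stays moved. The work goes in short steps, Python scripts to look and compute and a tool call to move; the robot and the scene stay as the last step left them, time stands still between calls to the robot, and variables do not carry over. Pictures are saved under pics/ and viewed, at most 14 in all, crops included, and the job is handed in when it is done.

Besides the shell and the picture viewer there is one more tool, called after "Request:" by a JSON object that holds its "name" and its "arguments". jog_arm: Moves the arm, as the interface text tells. Shift numbers are shares of 0.06 m and turn numbers shares of 0.1 rad, none past 1 either way. Its arguments: {"type":"object","properties":{"commands":{"type":"array","items":{"type":"number"}},"newtons":{"type":"number"}},"required":["commands"]}

```bash
mkdir -p pics
cat > h.py <<'E'
import numpy as np, cv2
from station import ctrl, eyes, job, nets
from scipy.spatial.transform import Rotation as R
def pts(im):
    z=im["z_map"]; K=im["K"]; v,u=np.mgrid[0:400,0:640]
    p=np.stack([(u-K[0,2])/K[0,0]*z, -(v-K[1,2])/K[1,1]*z, -z, np.ones_like(z)],-1)
    return (p@np.array(im["cam_to_world"]).T)[...,:3]
def save(im,name,box=None,s=1):
    a=im["image"]
    if box: a=a[box[1]:box[3],box[0]:box[2]]
    cv2.imwrite("pics/"+name,cv2.resize(a[...,::-1],None,fx=s,fy=s,interpolation=cv2.INTER_CUBIC))
def rect(P,m):
    q=P[m]; q=q[np.isfinite(q).all(1)]
    zt=np.percentile(q[:,2],80); q=q[abs(q[:,2]-zt)<.006]
    r=cv2.minAreaRect((q[:,:2]*1000).astype(np.float32))
    return np.round(r[0],1),np.round(r[1],1),round(r[2],1),round(zt*1000,1)
E
python3 - <<'E'
from h import *
for c in ["top","scene"]:
    im=eyes.get_image(c); save(im,c+"0.png",s=1.25); print(c,im["K"][0,0],np.round(im["cam_to_world"],3).tolist())
    P=pts(im)
    for n in ["good1","worn1","charger","lid","mat","case","unit","test","lever","fob","cap"]:
        for d in nets.silhouettes(c,n):
            if d["p"]>.2:print(n,round(d["p"],2),np.round(d["bbox"]).tolist(),*rect(P,d["mask"]))
print(ctrl.get_obs(),ctrl.tcp_to_grasp)
E
```

```text
top 364.881214078785 [[-0.016, 0.988, -0.154, 0.433], [-1.0, -0.016, 0.003, -0.007], [0.0, 0.154, 0.988, 0.926], [0.0, 0.0, 0.0, 1.0]]
good1 0.88 [342.0, 92.0, 364.0, 112.0] [835.6 -81.4] [56.  38.2] 52.8 19.7
good1 0.66 [285.0, 204.0, 304.0, 232.0] [523.7  67.8] [55.1 37.1] 17.7 19.7
good1 0.53 [341.0, 244.0, 364.0, 264.0] [428.7 -75.2] [55.5 37.4] 59.2 19.9
good1 0.52 [334.0, 206.0, 360.0, 228.0] [530.8 -61.8] [36.8 55.3] 68.0 20.0
worn1 0.89 [242.0, 297.0, 270.0, 326.0] [301.2 168.1] [55.3 37.4] 27.8 19.9
worn1 0.81 [282.0, 245.0, 306.0, 270.0] [424.   67.8] [55.2 37.4] 26.5 19.9
worn1 0.62 [242.0, 201.0, 265.0, 230.0] [532.6 168.3] [38.5 55.8] 71.3 19.7
worn1 0.21 [256.0, 167.0, 262.0, 178.0] [630.2 151. ] [20.4 17. ] 44.5 67.5
charger 0.93 [170.0, 177.0, 198.0, 277.0] [509.1 343.7] [246.9  72.2] 1.1 8.2
lid 0.56 [433.0, 178.0, 487.0, 276.0] [ 493.3 -344.3] [246. 111.] 1.7 5.8
mat 0.94 [335.0, 135.0, 394.0, 196.0] [ 659.4 -116.1] [155.7 154. ] 17.3 5.9
case 0.62 [171.0, 184.0, 200.0, 250.0] [529.  339.1] [ 51.8 145.7] 86.9 41.0
case 0.34 [171.0, 178.0, 201.0, 278.0] [509.1 343.7]
[... 2061 characters left out ...]
t': 1.2, 'q': array([-1.42200888e+00,  5.26851901e-02,  1.61289045e+00,  7.53679821e-06,
        1.47599271e+00, -1.19020554e-01]), 'dq': array([-8.39867455e-04,  9.35113167e-06, -3.32883820e-05, -8.27011709e-04,
        1.41772092e-03, -5.26808096e-04]), 'effort': array([ 2.33423752e-04, -3.93686020e+01, -3.70458341e+01, -1.01290102e-04,
        5.65940863e-04, -2.89219963e-05]), 'tool_pos': array([ 0.16537459, -0.60271126,  0.23131848]), 'tool_rot': array([3.11344606e+00, 4.19411475e-01, 1.23525639e-05]), 'contact_force': array([ 0.13654567, -0.70163666,  0.22642725]), 'wrist_torque': array([-0.0298943 ,  0.03899222,  0.01671012]), 'grip_force': 0.0, 'opening': 0.08578579264231845} -0.0187
```

View pics/top0.png

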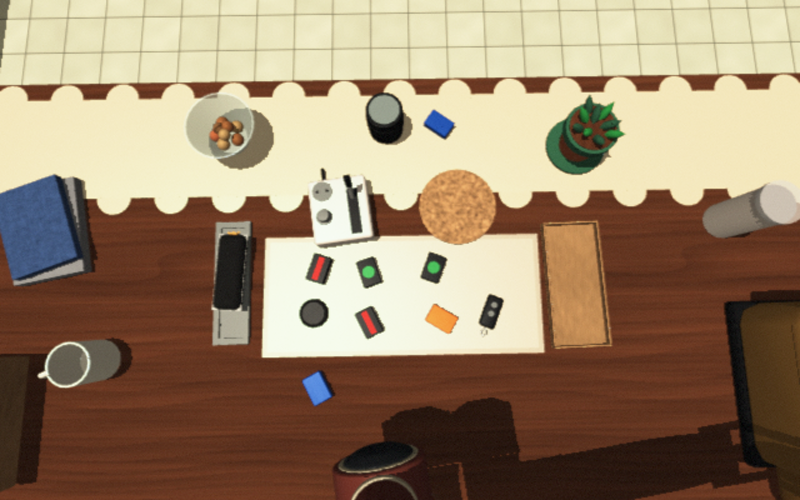

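View pics/scene0.png

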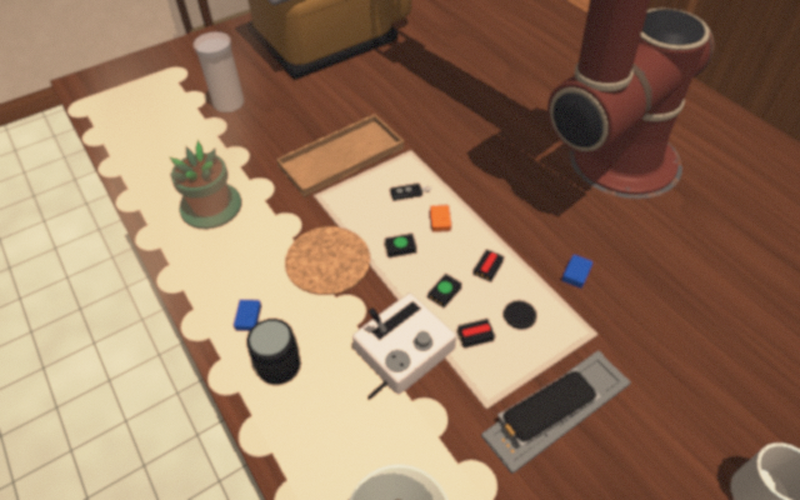

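The top picture (1.25× scale) shows the unit at (340,210) with its button at (323,216) and its lever at (350,180). The mat is at (458,206), the lid at (575,285), and the case lies on the charger at (231,270).

Batteries:
- **Green dot, real:** (369,272) and (433,268).
- **Red bar, real:** (319,268) and (370,322).
- **Look-alikes:** orange (441,319), blue (317,388) and blue (439,124). I'll leave these.
- **Bystanders:** fob (490,310) and cap (314,313).

I'll confirm the choice in one enlarged crop.

```bash
cat >> h.py <<'E'
def yaw():
    x=R.from_rotvec(ctrl.get_obs()["tool_rot"]).as_matrix()[:,0]; return np.arctan2(x[1],x[0])
def plan(*wps, start=None):
    """wps: (x,y,z mm, yaw or None, grip, step mm). prints rows (tool shares)"""
    p=np.array(ctrl.get_obs()["tool_pos"])*1000 ; a=yaw()
    if start: p=np.array(start[:3],float); a=start[3]
    out=[]
    for x,y,z,ta,g,st in wps:
        t=np.array([x,y,z],float); ta=a if ta is None else ta
        n=max(1,int(np.ceil(np.linalg.norm(t-p)/st)),int(np.ceil(abs(ta-a)/.1-.02)))
        for k in range(n):
            d=(t-p)/(n-k); da=(ta-a)/(n-k)
            s=np.round([d@[np.cos(a),np.sin(a),0]/60,d@[np.sin(a),-np.cos(a),0]/60,-d[2]/60],2); w=np.clip(np.round(-da/.1,2),-1,1)
            p=p+60*(s[0]*np.array([np.cos(a),np.sin(a),0])+s[1]*np.array([np.sin(a),-np.cos(a),0])-s[2]*np.array([0,0,1])); a-=w*.1
            out.append([*s,0,0,w,g])
    print(len(out),"rows; end",p.round(1),round(a,3)); print(", ".join(f"{v:g}" for r in out for v in r))
E
python3 - <<'E'
from h import *
im=eyes.get_image("scene"); save(im,"crop1.png",(260,130,520,390),2.2)
plan((630,152.5,110,.134,0,55),(630,152.5,78,.134,0,30))
E
```

```text
19 rows; end [629.7 152.5  78.3] 0.134
0.64, -0.59, 0.12, 0, 0, 0.08, 0, 0.63, -0.6, 0.12, 0, 0, 0.08, 0, 0.63, -0.6, 0.12, 0, 0, 0.08, 0, 0.62, -0.61, 0.12, 0, 0, 0.08, 0, 0.62, -0.61, 0.12, 0, 0, 0.08, 0, 0.61, -0.62, 0.12, 0, 0, 0.08, 0, 0.6, -0.62, 0.12, 0, 0, 0.08, 0, 0.6, -0.63, 0.12, 0, 0, 0.08, 0, 0.6, -0.63, 0.12, 0, 0, 0.08, 0, 0.59, -0.64, 0.12, 0, 0, 0.08, 0, 0.58, -0.64, 0.12, 0, 0, 0.08, 0, 0.58, -0.65, 0.12, 0, 0, 0.08, 0, 0.57, -0.65, 0.12, 0, 0, 0.08, 0, 0.57, -0.66, 0.12, 0, 0, 0.07, 0, 0.57, -0.66, 0.11, 0, 0, 0.08, 0, 0.56, -0.67, 0.12, 0, 0, 0.07, 0, 0.55, -0.67, 0.11, 0, 0, 0.08, 0, 0, 0, 0.27, 0, 0, -0, 0, 0, 0, 0.26, 0, 0, -0, 0
```

View pics/crop1.png

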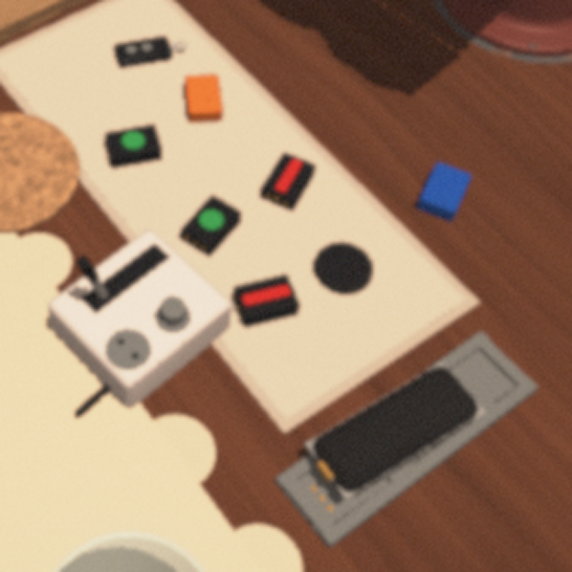

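The crop confirms two green-dot packs at crop (133,145) and (210,222), and two red-bar packs at (288,180) and (266,298). The orange and blue blocks carry no stickers. Next I move above the test button.

Request:
{"name": "jog_arm", "arguments": {"commands": [0.64, -0.59, 0.12, 0, 0, 0.08, 0, 0.63, -0.6, 0.12, 0, 0, 0.08, 0, 0.63, -0.6, 0.12, 0, 0, 0.08, 0, 0.62, -0.61, 0.12, 0, 0, 0.08, 0, 0.62, -0.61, 0.12, 0, 0, 0.08, 0, 0.61, -0.62, 0.12, 0, 0, 0.08, 0, 0.6, -0.62, 0.12, 0, 0, 0.08, 0, 0.6, -0.63, 0.12, 0, 0, 0.08, 0, 0.6, -0.63, 0.12, 0, 0, 0.08, 0, 0.59, -0.64, 0.12, 0, 0, 0.08, 0, 0.58, -0.64, 0.12, 0, 0, 0.08, 0, 0.58, -0.65, 0.12, 0, 0, 0.08, 0, 0.57, -0.65, 0.12, 0, 0, 0.08, 0, 0.57, -0.66, 0.12, 0, 0, 0.07, 0, 0.57, -0.66, 0.11, 0, 0, 0.08, 0, 0.56, -0.67, 0.12, 0, 0, 0.07, 0, 0.55, -0.67, 0.11, 0, 0, 0.08, 0, 0, 0, 0.27, 0, 0, 0, 0, 0, 0, 0.26, 0, 0, 0, 0, 0, 0, 0, 0, 0, 0, 0]}}

```text
t: 3.75
tool_pos: [0.6275, 0.1513, 0.0757]
tool_rot: [3.134, 0.208, -0.008]
contact_force: [0.4, -0.1, 0.4]
opening: 0.0001
grip_force: 0.0
```

Request:
{"name": "jog_arm", "arguments": {"commands": [0.04, 0, 0.1, 0, 0, 0, 0, 0, 0, 0.1, 0, 0, 0, 0, 0, 0, 0.05, 0, 0, 0, 0, 0, 0, 0, 0, 0, 0, 0]}}

```text
t: 4.25
tool_pos: [0.6327, 0.1524, 0.064]
tool_rot: [3.134, 0.21, 0.002]
contact_force: [-0.5, -0.9, 2.6]
opening: 0.0001
grip_force: 1.6
```

Request:
{"name": "jog_arm", "arguments": {"commands": [0, 0, 0.05, 0, 0, 0, 0, 0, 0, 0.02, 0, 0, 0, 0, 0, 0, 0, 0, 0, 0, 0]}}

```text
t: 4.62
tool_pos: [0.6328, 0.1526, 0.0603]
tool_rot: [3.134, 0.21, 0.002]
contact_force: [-0.2, -3.4, 5.9]
opening: -0.0002
grip_force: 3.3
```

Run:
```python
from h import *
print(ctrl.get_obs()["contact_force"],ctrl.get_obs()["tool_pos"])
im=eyes.get_image("scene"); P=pts(im)
for d in nets.silhouettes("scene","lever"): print(d["p"],d["bbox"],rect(P,d["mask"]))
save(im,"press.png",(260,200,400,340),3)
```

```text
[-0.22776309 -3.38109198  5.85094946] [0.63280132 0.15259449 0.06026112]
0.45 [302.3, 242.0, 322.7, 263.1] (array([643.5,  95.5]), array([25.3,  7.8]), 7.5, np.float64(69.3))
0.35 [400.5, 241.4, 427.2, 263.6] (array([442.8, 180.8]), array([54.9, 55.6]), 5.4, np.float64(11.9))
```

View pics/press.png

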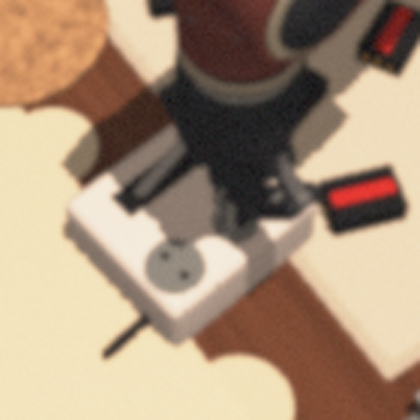

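The lever now lies along its slot at picture (160,170), so the switch has tripped. I'll rise and measure the lever.

Request:
{"name": "jog_arm", "arguments": {"commands": [0, 0, -0.5, 0, 0, 0, 0, 0, 0, -1, 0, 0, 0, 45, 0, -0.9, -1, 0, 0, 0, 45, 0, -0.9, 0, 0, 0, 0, 45, 0, 0, 0, 0, 0, 0, 45]}}

```text
t: 5.35
tool_pos: [0.618, 0.2515, 0.1954]
tool_rot: [-3.132, -0.217, 0.001]
contact_force: [-0.9, -0.5, -0.2]
opening: 0.0449
grip_force: 0.0
```

Run:
```python
from h import *
print(ctrl.get_obs()["tool_pos"],ctrl.get_obs()["opening"])
u=np.array([np.cos(.134),np.sin(.134)]); v=np.array([-u[1],u[0]])
for c in ["scene","top"]:
    im=eyes.get_image(c); P=pts(im)
    L=P-np.array([645.2,123,0])/1000; X=L[...,0]*u[0]+L[...,1]*u[1]; Y=L[...,0]*v[0]+L[...,1]*v[1]
    m=(abs(X)<.075)&(Y>-.058)&(Y<0.005)&(L[...,2]>.056)&(L[...,2]<.135)
    q=np.c_[X[m],Y[m],L[m][:,2]]*1000
    print(c,len(q)); 
    for lo in range(-80,80,10):
        s=q[(q[:,0]>=lo)&(q[:,0]<lo+10)]
        if len(s): print(lo,len(s),s.mean(0).round(1),s.max(0).round(1), s.min(0).round(1))
    save(im,"lev_%s.png"%c,(230,120,370,260) if c=="top" else (260,200,400,340),3)
```

```text
[0.6179778  0.25149988 0.1953823 ] 0.04491481159603341
scene 197
-50 27 [-44.  -26.3  86.3] [-40.1 -20.5  89.9] [-47.7 -34.6  79.1]
-40 41 [-35.4 -25.8  82.7] [-30.3 -20.5  90.5] [-39.9 -34.   71.6]
-30 38 [-24.8 -26.7  78. ] [-20.2 -20.6  83.5] [-30.  -34.1  67.4]
-20 27 [-15.6 -26.6  72.2] [-10.6 -23.4  79.9] [-19.9 -31.6  63.7]
-10 26 [ -4.5 -26.7  66.5] [ -0.3 -23.1  71.9] [ -9.9 -30.2  59.4]
0 21 [  4.9 -27.   61.4] [ 10.  -22.   64.9] [  0.6 -32.6  57.4]
10 14 [ 13.9 -26.8  57.8] [ 18.5 -23.8  63.5] [ 10.  -30.9  56.1]
20 3 [ 21.  -27.   56.9] [ 22.7 -25.   57.6] [ 20.  -28.1  56.2]
top 108
-50 20 [-44.7 -29.2  83.8] [-41.8 -23.1  88.6] [-47.4 -35.8  77.2]
-40 22 [-34.8 -29.4  82.4] [-30.4 -22.8  86.9] [-40.  -35.2  77.9]
-30 20 [-24.8 -29.8  76.9] [-20.3 -23.4  80.4] [-29.4 -35.5  72.9]
-20 16 [-15.4 -29.8  71.4] [-10. -24.  75.] [-19.6 -35.4  66.3]
-10 10 [ -5.3 -30.1  67.6] [ -0.1 -27.   71.3] [ -9.1 -32.5  63.4]
0 14 [  4.9 -29.1  60.6] [  9.5 -25.   64.8] [  0.  -33.1  56.5]
10 6 [ 13.1 -29.9  57.9] [ 15.3 -26.3  59.6] [ 11.2 -33.4  56.2]
```

Run:
```python
from h import *
plan((615.7,90.8,140,.134,32,50),(615.7,90.8,62,.134,32,30),(615.7,90.8,59,.134,32,10))
```

```text
8 rows; end [615.5  90.6  59. ] 0.134
-0.1, 0.65, 0.23, 0, 0, 0, 32, -0.1, 0.65, 0.22, 0, 0, 0, 32, -0.1, 0.65, 0.23, 0, 0, 0.01, 32, -0.1, 0.65, 0.22, 0, 0, 0, 32, 0, -0, 0.43, 0, 0, 0, 32, 0, -0, 0.44, 0, 0, 0, 32, 0, -0, 0.43, 0, 0, 0, 32, 0, -0, 0.05, 0, 0, 0, 32
```

Request:
{"name": "jog_arm", "arguments": {"commands": [-0.1, 0.65, 0.23, 0, 0, 0, 32, -0.1, 0.65, 0.22, 0, 0, 0, 32, -0.1, 0.65, 0.23, 0, 0, 0, 32, -0.1, 0.65, 0.22, 0, 0, 0, 32, 0, 0, 0.43, 0, 0, 0, 32, 0, 0, 0.44, 0, 0, 0, 32, 0, 0, 0.43, 0, 0, 0, 32, 0, 0, 0.05, 0, 0, 0, 32, 0, 0, 0, 0, 0, 0, 5, 0, 0, 0, 0, 0, 0, 5, 0, 0, 0, 0, 0, 0, 5], "newtons": 20}}

```text
t: 6.82
tool_pos: [0.6166, 0.0886, 0.0612]
tool_rot: [3.132, 0.21, 0.001]
contact_force: [-0.6, -6.4, -2.0]
opening: 0.0123
grip_force: 23.2
```

Request:
{"name": "jog_arm", "arguments": {"commands": [0.11, 0.03, -0.17, 0, 0, 0, 5, 0.14, 0, -0.14, 0, 0, 0, 5, 0.16, 0, -0.11, 0, 0, 0, 5, 0.18, 0, -0.08, 0, 0, 0, 5, 0.2, 0, -0.04, 0, 0, 0, 5, 0.2, 0, 0, 0, 0, 0, 5, 0.15, 0, 0.03, 0, 0, 0, 5, 0.03, 0, 0, 0, 0, 0, 5, 0, 0, 0, 0, 0, 0, 5]}}

```text
t: 7.95
tool_pos: [0.6877, 0.0979, 0.0924]
tool_rot: [-3.134, -0.21, -0.005]
contact_force: [-1.9, 0.1, 5.0]
opening: 0.0123
grip_force: 26.3
```

Request:
{"name": "jog_arm", "arguments": {"commands": [0, 0, 0, 0, 0, 0, 32, 0, 0, 0, 0, 0, 0, 32, 0, 0, 0, 0, 0, 0, 32, 0, 0, -0.5, 0, 0, 0, 32, 0, 0, -1, 0, 0, 0, 50, 0, -0.9, -1, 0, 0, 0, 85, 0, -0.9, 0, 0, 0, 0, 85, 0, -0.9, 0, 0, 0, 0, 85]}}

```text
t: 8.95
tool_pos: [0.6665, 0.2474, 0.2291]
tool_rot: [-3.134, -0.209, -0.004]
contact_force: [0.6, -0.2, -0.5]
opening: 0.0848
grip_force: 0.0
```

```bash
cat >> h.py <<'E'
def find(names,cams=("top","scene"),th=.4):
    for c in cams:
        im=eyes.get_image(c); P=pts(im); a=im["image"]; hsv=cv2.cvtColor(a,cv2.COLOR_RGB2HSV)
        for n in names:
            for d in nets.silhouettes(c,n):
                if d["p"]<th: continue
                m=d["mask"]; h=hsv[m]; s=h[h[:,1]>120]
                col="hue %d %.2f"%(np.median(s[:,0]) if len(s) else -1,len(s)/max(1,len(h)))
                r=rect(P,m); l=r[2] if r[1][0]>r[1][1] else r[2]-90
                print(c,n,round(d["p"],2),r[0].tolist(),r[1].tolist(),"long axis %.2f rad"%np.deg2rad(l),"z",r[3],col)
E
python3 - <<'E'
from h import *
find(["case","charger","mat","lever","lid"],th=.3)
E
```

```text
top case 0.91 [530.8, 324.4] [147.8, 41.0] long axis 0.13 rad z 41.0 hue 15 0.03
top case 0.48 [629.9, 151.9] [20.7, 18.8] long axis 0.76 rad z 68.0 hue -1 0.00
top charger 0.77 [510.1, 336.8] [245.6, 60.8] long axis 0.04 rad z 8.5 hue 18 0.02
top charger 0.57 [686.6, 99.1] [11.4, 10.4] long axis 1.56 rad z 120.9 hue 60 0.01
top charger 0.47 [523.8, 67.7] [55.3, 37.2] long axis 0.31 rad z 19.7 hue 65 0.24
top mat 0.83 [657.6, -115.7] [154.4, 157.0] long axis -1.24 rad z 6.0 hue 15 0.99
top lid 0.96 [493.8, -344.3] [246.2, 111.4] long axis 0.03 rad z 6.0 hue 15 1.00
top lid 0.44 [658.5, -115.8] [156.5, 154.0] long axis 0.75 rad z 6.0 hue 15 0.99
scene case 0.86 [528.6, 342.0] [52.3, 149.1] long axis -0.05 rad z 43.5 hue 16 0.02
scene case 0.31 [528.4, -61.2] [41.8, 55.5] long axis -0.39 rad z 21.9 hue 64 0.20
scene charger 0.73 [507.3, 345.4] [249.3, 71.0] long axis 0.02 rad z 10.8 hue 15 0.00
scene charger 0.33 [628.9, 154.3] [21.6, 22.3] long axis -0.79 rad z 69.5 hue -1 0.00
scene mat 0.66 [644.7, 124.2] [130.2, 115.5] long axis 0.13 rad z 52.2 hue 9 0.00
scene mat 0.56 [656.9, -114.4] [160.2, 155.5] long axis 1.01 rad z 8.1 hue 13 0.96
scene lever 0.52 [685.2, 100.5] [10.4, 13.4] long axis -1.38 rad z 121.3 hue 9 0.12
scene lid 0.83 [492.4, -343.0] [249.9, 117.6] long axis 0.03 rad z 14.0 hue 13 1.00
scene lid 0.74 [528.8, -60.1] [40.4, 55.1] long axis -0.41 rad z 21.9 hue 64 0.19
```

The lever is up again, with its tip at (686,100,121 mm). Next is the case.

Run:
```python
from h import *
plan((529,340.5,110,-.05,85,50),(529,340.5,15,-.05,85,35))
```

```text
8 rows; end [528.9 340.4  15.2] -0.05
-0.41, -0.38, 0.39, 0, 0, 0.36, 85, -0.43, -0.36, 0.39, 0, 0, 0.37, 85, -0.44, -0.34, 0.39, 0, 0, 0.36, 85, -0.45, -0.33, 0.4, 0, 0, 0.37, 85, -0.46, -0.31, 0.39, 0, 0, 0.36, 85, 0, -0, 0.53, 0, 0, 0, 85, 0, -0, 0.53, 0, 0, 0, 85, 0, -0, 0.52, 0, 0, 0, 85
```

Request:
{"name": "jog_arm", "arguments": {"commands": [-0.41, -0.38, 0.39, 0, 0, 0.36, 85, -0.43, -0.36, 0.39, 0, 0, 0.37, 85, -0.44, -0.34, 0.39, 0, 0, 0.36, 85, -0.45, -0.33, 0.4, 0, 0, 0.37, 85, -0.46, -0.31, 0.39, 0, 0, 0.36, 85, 0, 0, 0.53, 0, 0, 0, 85, 0, 0, 0.53, 0, 0, 0, 85, 0, 0, 0.52, 0, 0, 0, 85, 0, 0, 0, 0, 0, 0, 40, 0, 0, 0, 0, 0, 0, 40, 0, 0, 0, 0, 0, 0, 40, 0, 0, 0, 0, 0, 0, 40, 0, 0, -0.5, 0, 0, 0, 40, 0, 0, -1, 0, 0, 0, 40, 0, 0, -1, 0, 0, 0, 40], "newtons": 60}}

```text
t: 11.42
tool_pos: [0.528, 0.341, 0.1665]
tool_rot: [3.14, -0.076, -0.001]
contact_force: [0.6, -0.1, -2.1]
opening: 0.0551
grip_force: 65.6
```

Run:
```python
from h import *
plan((657.5,-115,165,0,40,50),(657.5,-115,50,0,40,40),(657.5,-115,14,0,40,20))
```

```text
15 rows; end [ 657.2 -115.    14.1] -0.0
0.25, 0.75, 0, 0, 0, -0.05, 40, 0.25, 0.75, 0, 0, 0, -0.05, 40, 0.24, 0.75, 0, 0, 0, -0.05, 40, 0.24, 0.75, 0, 0, 0, -0.05, 40, 0.24, 0.75, 0, 0, 0, -0.05, 40, 0.23, 0.76, 0.01, 0, 0, -0.05, 40, 0.23, 0.76, 0, 0, 0, -0.05, 40, 0.23, 0.76, 0.01, 0, 0, -0.04, 40, 0.22, 0.75, 0, 0, 0, -0.05, 40, 0.22, 0.76, 0.01, 0, 0, -0.04, 40, 0, 0, 0.64, 0, 0, -0, 40, 0, 0, 0.64, 0, 0, -0, 40, 0, 0, 0.63, 0, 0, -0, 40, 0, 0, 0.3, 0, 0, -0, 40, 0, 0, 0.3, 0, 0, -0, 40
```

Request:
{"name": "jog_arm", "arguments": {"commands": [0.25, 0.75, 0, 0, 0, -0.05, 40, 0.25, 0.75, 0, 0, 0, -0.05, 40, 0.24, 0.75, 0, 0, 0, -0.05, 40, 0.24, 0.75, 0, 0, 0, -0.05, 40, 0.24, 0.75, 0, 0, 0, -0.05, 40, 0.23, 0.76, 0.01, 0, 0, -0.05, 40, 0.23, 0.76, 0, 0, 0, -0.05, 40, 0.23, 0.76, 0.01, 0, 0, -0.04, 40, 0.22, 0.75, 0, 0, 0, -0.05, 40, 0.22, 0.76, 0.01, 0, 0, -0.04, 40, 0, 0, 0.64, 0, 0, 0, 40, 0, 0, 0.64, 0, 0, 0, 40, 0, 0, 0.63, 0, 0, 0, 40, 0, 0, 0.3, 0, 0, 0, 40, 0, 0, 0.3, 0, 0, 0, 40, 0, 0, 0, 0, 0, 0, 40]}}

```text
t: 13.42
tool_pos: [0.6588, -0.115, 0.0137]
tool_rot: [3.141, -0.0, 0.003]
contact_force: [0.6, -0.2, -2.5]
opening: 0.055
grip_force: 66.9
```

Request:
{"name": "jog_arm", "arguments": {"commands": [0, 0, 0.03, 0, 0, 0, 75, 0, 0, 0, 0, 0, 0, 75, 0, 0, 0, 0, 0, 0, 75, 0, 0, -0.6, 0, 0, 0, 75, -0.2, 0.9, -1, 0, 0, 0, 75, -0.3, 0.9, 0, 0, 0, 0, 60, -0.3, 0.9, 0, 0, 0, 0, 60]}}

```text
t: 14.3
tool_pos: [0.6128, -0.2657, 0.0948]
tool_rot: [3.14, 0.001, 0.004]
contact_force: [0.8, -0.6, -0.8]
opening: 0.0601
grip_force: 0.0
```

Run:
```python
from h import *
find(["case","good1","worn1","charger"])
```

```text
top case 0.89 [660.7, -113.4] [148.5, 51.9] long axis 0.01 rad z 38.3 hue 15 0.02
top good1 0.92 [428.8, -75.6] [55.6, 37.8] long axis 1.03 rad z 19.8 hue 16 0.93
top good1 0.71 [834.3, -80.7] [54.4, 34.3] long axis 0.94 rad z 20.1 hue 110 0.93
top good1 0.61 [523.6, 67.1] [54.3, 35.9] long axis 0.30 rad z 20.1 hue 64 0.22
top good1 0.58 [531.1, -61.8] [37.2, 56.0] long axis -0.35 rad z 19.8 hue 64 0.23
top worn1 0.93 [532.2, 168.3] [38.3, 55.1] long axis -0.33 rad z 19.6 hue 2 0.30
top worn1 0.88 [424.1, 67.7] [54.8, 37.5] long axis 0.45 rad z 19.7 hue 2 0.31
top worn1 0.59 [301.2, 167.4] [56.0, 36.8] long axis 0.46 rad z 19.7 hue 109 0.98
top charger 0.56 [509.2, 343.7] [246.8, 72.2] long axis 0.02 rad z 7.7 hue 19 0.00
scene case 0.63 [657.9, -110.7] [149.0, 56.0] long axis 0.00 rad z 39.9 hue 13 0.10
scene good1 0.92 [833.0, -80.7] [58.5, 37.7] long axis 0.96 rad z 21.1 hue 110 0.74
scene good1 0.77 [427.2, -72.4] [59.2, 38.3] long axis 1.03 rad z 21.9 hue 12 0.93
scene good1 0.76 [529.9, -58.9] [39.5, 54.7] long axis -0.38 rad z 21.8 hue 64 0.19
scene good1 0.56 [522.1, 69.9] [56.5, 38.3] long axis 0.28 rad z 22.0 hue 64 0.20
scene worn1 0.92 [299.3, 170.4] [59.1, 37.7] long axis 0.48 rad z 22.3 hue 110 0.86
scene worn1 0.66 [422.6, 69.9] [59.4, 37.9] long axis 0.45 rad z 21.9 hue 1 0.35
scene worn1 0.65 [530.7, 169.9] [38.6, 55.7] long axis -0.32 rad z 21.8 hue 1 0.36
scene charger 0.92 [507.3, 345.6] [249.5, 71.1] long axis 0.02 rad z 10.3 hue 9 0.00
scene charger 0.69 [441.8, 180.5] [57.2, 55.7] long axis 0.84 rad z 11.8 hue -1 0.00
```

Run:
```python
from h import *
plan((530.3,-62,90,-.36,60,50),(530.3,-62,5,-.36,60,30))
```

```text
8 rows; end [530.3 -61.9   5.3] -0.36
-0.27, -0.67, 0.01, 0, 0, 0.72, 60, -0.32, -0.65, 0.01, 0, 0, 0.72, 60, -0.37, -0.62, 0.01, 0, 0, 0.73, 60, -0.41, -0.6, 0.01, 0, 0, 0.72, 60, -0.46, -0.56, 0.01, 0, 0, 0.73, 60, 0, 0, 0.47, 0, 0, -0, 60, 0, 0, 0.47, 0, 0, -0, 60, 0, 0, 0.47, 0, 0, -0, 60
```

Request:
{"name": "jog_arm", "arguments": {"commands": [-0.27, -0.67, 0.01, 0, 0, 0.72, 60, -0.32, -0.65, 0.01, 0, 0, 0.72, 60, -0.37, -0.62, 0.01, 0, 0, 0.73, 60, -0.41, -0.6, 0.01, 0, 0, 0.72, 60, -0.46, -0.56, 0.01, 0, 0, 0.73, 60, 0, 0, 0.47, 0, 0, 0, 60, 0, 0, 0.47, 0, 0, 0, 60, 0, 0, 0.47, 0, 0, 0, 60, 0, 0, 0, 0, 0, 0, 60, 0, 0, 0, 0, 0, 0, 25, 0, 0, 0, 0, 0, 0, 25, 0, 0, 0, 0, 0, 0, 25, 0, 0, 0, 0, 0, 0, 25]}}

```text
t: 16.42
tool_pos: [0.5317, -0.0634, 0.0072]
tool_rot: [3.09, -0.566, 0.005]
contact_force: [-0.2, 0.8, 6.4]
opening: 0.0363
grip_force: 62.1
```

Run:
```python
from h import *
plan((531,-62,100,None,25,50),(508,342,100,.02,25,50),(508,342,40,.02,25,30),(508,342,17,.02,25,12))
```

```text
16 rows; end [508.2 341.8  16.8] 0.02
-0.01, -0.01, -0.77, 0, 0, -0, 25, -0.01, -0.01, -0.78, 0, 0, -0, 25, -0.3, -0.68, 0, 0, 0, -0.42, 25, -0.28, -0.7, 0, 0, 0, -0.43, 25, -0.25, -0.71, 0, 0, 0, -0.42, 25, -0.22, -0.72, 0, 0, 0, -0.43, 25, -0.18, -0.72, 0, 0, 0, -0.42, 25, -0.15, -0.73, 0, 0, 0, -0.43, 25, -0.12, -0.74, 0, 0, 0, -0.42, 25, -0.09, -0.74, 0, 0, 0, -0.43, 25, -0.06, -0.75, 0, 0, 0, -0.42, 25, -0, -0, 0.33, 0, 0, -0, 25, -0, -0, 0.34, 0, 0, -0, 25, -0, -0, 0.33, 0, 0, -0, 25, -0, -0, 0.19, 0, 0, -0, 25, -0, -0, 0.2, 0, 0, -0, 25
```

Request:
{"name": "jog_arm", "arguments": {"commands": [0, 0, -0.77, 0, 0, 0, 25, 0, 0, -0.78, 0, 0, 0, 25, -0.3, -0.68, 0, 0, 0, -0.42, 25, -0.28, -0.7, 0, 0, 0, -0.43, 25, -0.25, -0.71, 0, 0, 0, -0.42, 25, -0.22, -0.72, 0, 0, 0, -0.43, 25, -0.18, -0.72, 0, 0, 0, -0.42, 25, -0.15, -0.73, 0, 0, 0, -0.43, 25, -0.12, -0.74, 0, 0, 0, -0.42, 25, -0.09, -0.74, 0, 0, 0, -0.43, 25, -0.06, -0.75, 0, 0, 0, -0.42, 25, 0, 0, 0.33, 0, 0, 0, 25, 0, 0, 0.34, 0, 0, 0, 25, 0, 0, 0.33, 0, 0, 0, 25, 0, 0, 0, 0, 0, 0, 25]}}

```text
t: 18.3
tool_pos: [0.5055, 0.3384, 0.0349]
tool_rot: [3.139, 0.029, -0.009]
contact_force: [0.5, -0.2, -0.1]
opening: 0.0359
grip_force: 61.2
```

Run:
```python
from h import *
find(["good1"])
im=eyes.get_image("scene"); save(im,"hover.png",(370,230,530,390),3)
plan((508,342,17,.02,25,12))
```

```text
top good1 0.91 [523.3, 67.6] [54.0, 35.6] long axis 0.31 rad z 20.0 hue 64 0.23
top good1 0.69 [428.9, -75.6] [55.8, 37.8] long axis 1.03 rad z 19.8 hue 16 0.91
top good1 0.54 [836.1, -81.9] [56.2, 37.9] long axis 0.95 rad z 19.8 hue 110 0.82
top good1 0.46 [504.6, 337.1] [35.1, 53.3] long axis -0.01 rad z 47.2 hue 78 0.02
scene good1 0.9 [833.4, -79.5] [57.3, 38.8] long axis 0.99 rad z 21.3 hue 110 0.78
scene good1 0.76 [427.1, -73.2] [58.8, 37.3] long axis 1.03 rad z 22.2 hue 12 0.97
scene good1 0.73 [509.2, 342.8] [39.1, 50.5] long axis -0.04 rad z 53.1 hue 65 0.25
2 rows; end [508.3 341.9  16.7] 0.02
-0, -0.01, 0.19, 0, 0, -0, 25, -0, -0.01, 0.19, 0, 0, -0.01, 25
```

View pics/hover.png

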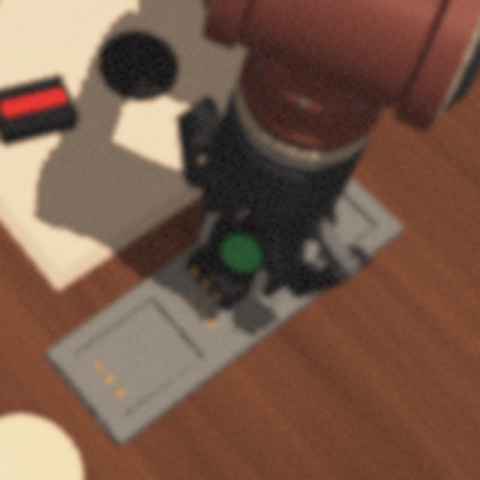

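The picture shows the held green-dot pack over the middle bay at (240,252), level and aligned with the tray. I'll nudge it about 2 mm towards +y and lower it.

Request:
{"name": "jog_arm", "arguments": {"commands": [-0.01, -0.04, 0.18, 0, 0, 0, 25, 0, 0, 0.18, 0, 0, 0, 25, 0, 0, 0.06, 0, 0, 0, 25, 0, 0, 0, 0, 0, 0, 25]}}

```text
t: 19.05
tool_pos: [0.5063, 0.3428, 0.0124]
tool_rot: [3.141, 0.031, -0.002]
contact_force: [-0.3, -0.4, -1.0]
opening: 0.0365
grip_force: 61.3
```

Request:
{"name": "jog_arm", "arguments": {"commands": [0, 0, 0.02, 0, 0, 0, 25, 0, 0, 0, 0, 0, 0, 55, 0, 0, 0, 0, 0, 0, 55, 0, 0, 0, 0, 0, 0, 55, 0, 0, -0.4, 0, 0, 0, 60, 0, 0, -1, 0, 0, 0, 60, 0, 0.8, 0, 0, 0, 0, 60, 0, 0.8, 0, 0, 0, 0, 60, 0, 0.8, 0, 0, 0, 0, 60, 0, 0.8, 0, 0, 0, 0, 60]}}

```text
t: 20.3
tool_pos: [0.5105, 0.1496, 0.0963]
tool_rot: [-3.141, -0.032, -0.001]
contact_force: [0.7, 0.9, 0.5]
opening: 0.0599
grip_force: 0.0
```

Run:
```python
from h import *
find(["good1","charger","lever"])
plan((523,66.5,100,.3,60,50),(523,66.5,5,.3,60,30))
```

```text
top good1 0.55 [523.7, 67.7] [55.1, 37.2] long axis 0.32 rad z 19.8 hue 66 0.24
top good1 0.53 [835.3, -81.1] [56.8, 36.8] long axis 0.93 rad z 19.9 hue 110 0.86
top charger 0.7 [606.0, 362.9] [55.4, 105.5] long axis -0.72 rad z 9.0 hue 5 0.03
top lever 0.58 [685.2, 98.4] [9.8, 7.4] long axis 1.47 rad z 119.4 hue -1 0.00
scene good1 0.75 [428.8, -70.3] [56.7, 37.4] long axis 1.02 rad z 22.0 hue 12 0.99
scene good1 0.65 [521.4, 69.7] [59.5, 39.3] long axis 0.30 rad z 22.1 hue 65 0.17
scene good1 0.64 [833.6, -80.7] [57.3, 39.1] long axis 0.94 rad z 21.5 hue 110 0.72
scene good1 0.62 [505.1, 345.5] [38.6, 57.4] long axis -0.01 rad z 26.3 hue 64 0.21
scene charger 0.71 [507.5, 345.2] [249.6, 71.9] long axis 0.02 rad z 10.5 hue 16 0.00
scene lever 0.49 [687.3, 101.9] [7.4, 11.3] long axis -1.40 rad z 122.9 hue -1 0.00
7 rows; end [522.9  66.2   4.9] 0.3
0.06, 0.48, -0.02, 0, 0, -0.93, 60, 0.01, 0.48, -0.02, 0, 0, -0.93, 60, -0.03, 0.47, -0.03, 0, 0, -0.93, 60, 0, 0, 0.4, 0, 0, 0, 60, 0, 0, 0.4, 0, 0, 0, 60, 0, 0, 0.39, 0, 0, 0, 60, 0, 0.01, 0.4, 0, 0, 0, 60
```

First pack is seated: 15.8 mm proud of the rim and about 2 mm off the bay centre. Next green pack.

Request:
{"name": "jog_arm", "arguments": {"commands": [0.06, 0.48, -0.02, 0, 0, -0.93, 60, 0.01, 0.48, -0.02, 0, 0, -0.93, 60, -0.03, 0.47, -0.03, 0, 0, -0.93, 60, 0, 0, 0.4, 0, 0, 0, 60, 0, 0, 0.4, 0, 0, 0, 60, 0, 0, 0.39, 0, 0, 0, 60, 0, 0.01, 0.4, 0, 0, 0, 60, 0, 0, 0, 0, 0, 0, 60, 0, 0, 0, 0, 0, 0, 25, 0, 0, 0, 0, 0, 0, 25, 0, 0, 0, 0, 0, 0, 25, 0, 0, 0, 0, 0, 0, 25, 0, 0, -0.6, 0, 0, 0, 25, 0, 0, -0.9, 0, 0, 0, 25]}}

```text
t: 22.45
tool_pos: [0.5204, 0.0651, 0.0932]
tool_rot: [-3.106, -0.467, 0.009]
contact_force: [0.5, -0.3, 0.6]
opening: 0.0366
grip_force: 61.4
```

Run:
```python
from h import *
plan((430,341.5,97,.02,25,50),(430,341.5,40,.02,25,30))
```

```text
8 rows; end [430.1 341.6  39.8] 0.02
-0.01, -0.81, -0.01, 0, 0, 0.46, 25, -0.05, -0.81, -0.01, 0, 0, 0.47, 25, -0.09, -0.8, -0.01, 0, 0, 0.46, 25, -0.13, -0.8, -0.01, 0, 0, 0.47, 25, -0.16, -0.79, -0.01, 0, 0, 0.46, 25, -0.2, -0.78, -0.01, 0, 0, 0.47, 25, -0, 0, 0.47, 0, 0, -0, 25, -0, 0, 0.48, 0, 0, -0, 25
```

Request:
{"name": "jog_arm", "arguments": {"commands": [-0.01, -0.81, -0.01, 0, 0, 0.46, 25, -0.05, -0.81, -0.01, 0, 0, 0.47, 25, -0.09, -0.8, -0.01, 0, 0, 0.46, 25, -0.13, -0.8, -0.01, 0, 0, 0.47, 25, -0.16, -0.79, -0.01, 0, 0, 0.46, 25, -0.2, -0.78, -0.01, 0, 0, 0.47, 25, 0, 0, 0.47, 0, 0, 0, 25, 0, 0, 0.48, 0, 0, 0, 25, 0, 0, 0, 0, 0, 0, 25, 0, 0, 0, 0, 0, 0, 25]}}

```text
t: 23.7
tool_pos: [0.4328, 0.3418, 0.0421]
tool_rot: [-3.141, -0.031, -0.001]
contact_force: [-0.0, -0.3, -1.7]
opening: 0.0367
grip_force: 61.4
```

Run:
```python
from h import *
find(["good1"],("scene",)); o=ctrl.get_obs(); print(o["tool_pos"],o["opening"],yaw())
```

```text
scene good1 0.87 [427.4, -71.9] [55.0, 36.8] long axis 0.93 rad z 22.1 hue 12 0.97
scene good1 0.75 [505.2, 345.4] [57.2, 38.2] long axis 0.01 rad z 26.2 hue 64 0.20
scene good1 0.66 [833.8, -80.6] [59.3, 39.3] long axis 0.96 rad z 21.6 hue 110 0.74
scene good1 0.63 [431.4, 344.0] [56.6, 38.6] long axis 0.04 rad z 58.1 hue 65 0.25
scene good1 0.5 [657.3, -111.1] [148.4, 54.0] long axis 0.01 rad z 39.9 hue 13 0.08
[0.43351337 0.34211671 0.04304419] 0.036217295962877816 0.01944578273523533
```

Request:
{"name": "jog_arm", "arguments": {"commands": [-0.04, 0, 0.2, 0, 0, 0, 25, 0, 0, 0.2, 0, 0, 0, 25, 0, 0, 0.1, 0, 0, 0, 25, 0, 0, 0, 0, 0, 0, 25]}}

```text
t: 24.3
tool_pos: [0.4298, 0.3415, 0.0108]
tool_rot: [3.141, 0.031, -0.001]
contact_force: [-0.3, -0.3, -0.2]
opening: 0.0364
grip_force: 61.5
```

Request:
{"name": "jog_arm", "arguments": {"commands": [0, 0, 0, 0, 0, 0, 55, 0, 0, 0, 0, 0, 0, 55, 0, 0, 0, 0, 0, 0, 55, 0, 0, -0.4, 0, 0, 0, 60, 0, 0, -1, 0, 0, 0, 60, 0.2, 0.8, 0, 0, 0, 0, 60, 0.2, 0.8, 0, 0, 0, 0, 60, 0.2, 0.8, 0, 0, 0, 0, 60, 0, 0.8, 0, 0, 0, 0, 60]}}

```text
t: 25.42
tool_pos: [0.4705, 0.1489, 0.0959]
tool_rot: [-3.141, -0.031, -0.002]
contact_force: [0.4, -0.2, 0.2]
opening: 0.0599
grip_force: 0.0
```

Run:
```python
from h import *
find(["good1","worn1"])
plan((531.5,167,97,-.32,60,50),(531.5,167,5,-.32,60,30))
```

```text
top good1 0.61 [428.9, -75.5] [55.7, 37.8] long axis 1.03 rad z 19.8 hue 16 0.94
top good1 0.54 [835.4, -81.6] [55.7, 37.7] long axis 0.92 rad z 19.8 hue 110 0.81
top worn1 0.76 [424.6, 68.1] [51.8, 35.2] long axis 0.47 rad z 20.1 hue 2 0.38
scene good1 0.95 [428.9, 344.3] [56.2, 38.1] long axis 0.05 rad z 26.2 hue 64 0.21
scene good1 0.86 [427.4, -72.4] [58.4, 37.5] long axis 1.03 rad z 22.0 hue 11 0.97
scene good1 0.57 [834.0, -79.5] [58.6, 38.4] long axis 0.93 rad z 21.3 hue 110 0.73
scene worn1 0.9 [298.9, 170.2] [58.1, 37.8] long axis 0.49 rad z 22.5 hue 110 0.89
scene worn1 0.62 [530.3, 170.3] [38.3, 55.9] long axis -0.32 rad z 21.9 hue 1 0.36
scene worn1 0.57 [423.2, 70.3] [57.0, 38.4] long axis 0.47 rad z 21.7 hue 1 0.18
8 rows; end [531.5 166.7   4.9] -0.32
0.26, -0.06, -0.01, 0, 0, 0.85, 60, 0.25, -0.08, -0.01, 0, 0, 0.85, 60, 0.24, -0.11, -0, 0, 0, 0.85, 60, 0.24, -0.12, -0.01, 0, 0, 0.85, 60, -0, -0, 0.38, 0, 0, 0, 60, -0, -0, 0.39, 0, 0, 0, 60, -0, -0, 0.38, 0, 0, 0, 60, -0, -0, 0.39, 0, 0, 0, 60
```

Both green packs are seated. Now the first red-bar pack.

Request:
{"name": "jog_arm", "arguments": {"commands": [0.26, -0.06, -0.01, 0, 0, 0.85, 60, 0.25, -0.08, -0.01, 0, 0, 0.85, 60, 0.24, -0.11, 0, 0, 0, 0.85, 60, 0.24, -0.12, -0.01, 0, 0, 0.85, 60, 0, 0, 0.38, 0, 0, 0, 60, 0, 0, 0.39, 0, 0, 0, 60, 0, 0, 0.38, 0, 0, 0, 60, 0, 0, 0.39, 0, 0, 0, 60, 0, 0, 0, 0, 0, 0, 60, 0, 0, 0, 0, 0, 0, 25, 0, 0, 0, 0, 0, 0, 25, 0, 0, 0, 0, 0, 0, 25, 0, 0, 0, 0, 0, 0, 25, 0, 0, -0.6, 0, 0, 0, 25, 0, 0, -0.9, 0, 0, 0, 25]}}

```text
t: 27.6
tool_pos: [0.5291, 0.1655, 0.093]
tool_rot: [3.099, -0.501, -0.009]
contact_force: [1.2, -0.4, -0.4]
opening: 0.0363
grip_force: 61.3
```

Run:
```python
from h import *
plan((548,-344,100,.02,25,50),(548,-344,45,.02,25,30),(548,-344,20,.02,25,15))
```

```text
15 rows; end [ 548.  -343.7   19.8] 0.02
0.27, 0.72, -0.01, 0, 0, -0.31, 25, 0.25, 0.73, -0.01, 0, 0, -0.31, 25, 0.22, 0.74, -0.01, 0, 0, -0.31, 25, 0.2, 0.75, -0.01, 0, 0, -0.31, 25, 0.18, 0.75, -0.01, 0, 0, -0.31, 25, 0.16, 0.76, -0.01, 0, 0, -0.31, 25, 0.13, 0.76, -0.01, 0, 0, -0.31, 25, 0.11, 0.76, -0.01, 0, 0, -0.31, 25, 0.08, 0.77, -0.01, 0, 0, -0.31, 25, 0.06, 0.77, -0.01, 0, 0, -0.31, 25, 0.04, 0.77, -0.02, 0, 0, -0.3, 25, -0, 0, 0.46, 0, 0, -0, 25, -0, 0, 0.46, 0, 0, -0, 25, -0, 0, 0.21, 0, 0, -0, 25, -0, 0, 0.21, 0, 0, -0, 25
```

Request:
{"name": "jog_arm", "arguments": {"commands": [0.27, 0.72, -0.01, 0, 0, -0.31, 25, 0.25, 0.73, -0.01, 0, 0, -0.31, 25, 0.22, 0.74, -0.01, 0, 0, -0.31, 25, 0.2, 0.75, -0.01, 0, 0, -0.31, 25, 0.18, 0.75, -0.01, 0, 0, -0.31, 25, 0.16, 0.76, -0.01, 0, 0, -0.31, 25, 0.13, 0.76, -0.01, 0, 0, -0.31, 25, 0.11, 0.76, -0.01, 0, 0, -0.31, 25, 0.08, 0.77, -0.01, 0, 0, -0.31, 25, 0.06, 0.77, -0.01, 0, 0, -0.31, 25, 0.04, 0.77, -0.02, 0, 0, -0.3, 25, 0, 0, 0.46, 0, 0, 0, 25, 0, 0, 0.46, 0, 0, 0, 25, 0, 0, 0.21, 0, 0, 0, 25, 0, 0, 0.21, 0, 0, 0, 25, 0, 0, 0.08, 0, 0, 0, 25, 0, 0, 0, 0, 0, 0, 25]}}

```text
t: 29.72
tool_pos: [0.5507, -0.3431, 0.0171]
tool_rot: [3.141, 0.031, 0.0]
contact_force: [-0.2, -0.3, -1.1]
opening: 0.036
grip_force: 61.3
```

Request:
{"name": "jog_arm", "arguments": {"commands": [0, 0, 0.07, 0, 0, 0, 25, 0, 0, 0, 0, 0, 0, 52, 0, 0, 0, 0, 0, 0, 52, 0, 0, 0, 0, 0, 0, 52, 0, 0, -0.4, 0, 0, 0, 52, 0, 0, -1, 0, 0, 0, 60, -0.3, -0.8, 0, 0, 0, -0.5, 60, -0.3, -0.8, 0, 0, 0, -0.5, 60, -0.3, -0.8, 0, 0, 0, -0.5, 60, -0.3, -0.8, 0, 0, 0, -0.5, 60]}}

```text
t: 30.98
tool_pos: [0.4601, -0.1578, 0.0969]
tool_rot: [3.122, 0.347, 0.001]
contact_force: [0.7, 0.4, -0.3]
opening: 0.0599
grip_force: 0.0
```

Run:
```python
from h import *
find(["worn1"])
plan((423.7,67,97,.46,60,50),(423.7,67,5,.46,60,30))
```

```text
top worn1 0.73 [424.0, 67.8] [55.0, 37.3] long axis 0.46 rad z 19.8 hue 2 0.30
top worn1 0.66 [301.3, 167.1] [53.9, 36.6] long axis 0.47 rad z 19.6 hue 109 1.00
top worn1 0.63 [550.8, -341.7] [55.7, 38.8] long axis 0.01 rad z 23.8 hue 1 0.49
scene worn1 0.72 [422.6, 70.1] [58.0, 36.9] long axis 0.49 rad z 22.2 hue 1 0.36
scene worn1 0.69 [549.6, -339.6] [56.5, 43.1] long axis 0.08 rad z 25.4 hue 2 0.52
scene worn1 0.62 [298.8, 170.7] [58.4, 36.8] long axis 0.47 rad z 22.5 hue 110 0.87
9 rows; end [423.5  67.    5.1] 0.46
0.04, -0.76, -0, 0, 0, -0.48, 60, 0.08, -0.76, -0, 0, 0, -0.48, 60, 0.12, -0.75, -0, 0, 0, -0.48, 60, 0.15, -0.75, -0, 0, 0, -0.48, 60, 0.19, -0.74, -0, 0, 0, -0.47, 60, 0, 0, 0.38, 0, 0, -0, 60, 0, 0, 0.38, 0, 0, -0, 60, 0, 0, 0.39, 0, 0, -0, 60, 0, 0, 0.38, 0, 0, -0, 60
```

Request:
{"name": "jog_arm", "arguments": {"commands": [0.04, -0.76, 0, 0, 0, -0.48, 60, 0.08, -0.76, 0, 0, 0, -0.48, 60, 0.12, -0.75, 0, 0, 0, -0.48, 60, 0.15, -0.75, 0, 0, 0, -0.48, 60, 0.19, -0.74, 0, 0, 0, -0.47, 60, 0, 0, 0.38, 0, 0, 0, 60, 0, 0, 0.38, 0, 0, 0, 60, 0, 0, 0.39, 0, 0, 0, 60, 0, 0, 0.38, 0, 0, 0, 60, 0, 0, 0, 0, 0, 0, 60, 0, 0, 0, 0, 0, 0, 25, 0, 0, 0, 0, 0, 0, 25, 0, 0, 0, 0, 0, 0, 25, 0, 0, 0, 0, 0, 0, 25, 0, 0, -0.6, 0, 0, 0, 25, 0, 0, -0.9, 0, 0, 0, 25]}}

```text
t: 33.17
tool_pos: [0.4212, 0.0668, 0.0934]
tool_rot: [-3.058, -0.714, 0.009]
contact_force: [1.7, -0.1, -0.4]
opening: 0.0363
grip_force: 60.7
```

Run:
```python
from h import *
plan((438,-345,100,.02,25,50),(438,-345,45,.02,25,30),(438,-345,14,.02,25,15))
```

```text
14 rows; end [ 438.2 -345.2   14.2] 0.02
-0.31, 0.7, -0.01, 0, 0, 0.49, 25, -0.28, 0.71, -0.01, 0, 0, 0.49, 25, -0.24, 0.72, -0.01, 0, 0, 0.49, 25, -0.2, 0.74, -0.01, 0, 0, 0.49, 25, -0.17, 0.74, -0.01, 0, 0, 0.49, 25, -0.13, 0.75, -0.01, 0, 0, 0.48, 25, -0.09, 0.76, -0.02, 0, 0, 0.49, 25, -0.06, 0.76, -0.01, 0, 0, 0.48, 25, -0.02, 0.77, -0.02, 0, 0, 0.49, 25, -0, -0, 0.46, 0, 0, -0, 25, -0, -0, 0.46, 0, 0, -0, 25, -0, -0, 0.17, 0, 0, -0, 25, -0, -0, 0.17, 0, 0, -0, 25, -0, -0, 0.17, 0, 0, -0, 25
```

Request:
{"name": "jog_arm", "arguments": {"commands": [-0.31, 0.7, -0.01, 0, 0, 0.49, 25, -0.28, 0.71, -0.01, 0, 0, 0.49, 25, -0.24, 0.72, -0.01, 0, 0, 0.49, 25, -0.2, 0.74, -0.01, 0, 0, 0.49, 25, -0.17, 0.74, -0.01, 0, 0, 0.49, 25, -0.13, 0.75, -0.01, 0, 0, 0.48, 25, -0.09, 0.76, -0.02, 0, 0, 0.49, 25, -0.06, 0.76, -0.01, 0, 0, 0.48, 25, -0.02, 0.77, -0.02, 0, 0, 0.49, 25, 0, 0, 0.46, 0, 0, 0, 25, 0, 0, 0.46, 0, 0, 0, 25, 0, 0, 0.17, 0, 0, 0, 25, 0, 0, 0.17, 0, 0, 0, 25, 0, 0, 0.17, 0, 0, 0, 25, 0, 0, 0, 0, 0, 0, 25, 0, 0, 0, 0, 0, 0, 52, 0, 0, 0, 0, 0, 0, 52, 0, 0, 0, 0, 0, 0, 52, 0, 0, -0.4, 0, 0, 0, 52, 0, 0, -1, 0, 0, 0, 60]}}

```text
t: 35.67
tool_pos: [0.4386, -0.3432, 0.097]
tool_rot: [-3.136, -0.031, 0.008]
contact_force: [0.1, -1.0, 0.3]
opening: 0.0602
grip_force: 0.0
```

Request:
{"name": "jog_arm", "arguments": {"commands": [0, 0.6, -1, 0, 0, 0, 60, 0, 0.8, -1, 0, 0, 0, 60, -0.5, 0.8, 0, 0, 0, 0, 60, -0.5, 0.8, 0, 0, 0, 0, 60, 0, 0, 0, 0, 0, 0, 60]}}

```text
t: 36.3
tool_pos: [0.3818, -0.5165, 0.2022]
tool_rot: [3.141, 0.024, -0.0]
contact_force: [1.5, 0.2, -0.5]
opening: 0.0601
grip_force: 0.0
```

Run:
```python
from h import *
find(["good1","worn1","case","mat","charger","lever","fob","cap"],th=.35)
im=eyes.get_image("scene"); save(im,"end.png",s=1.25)
im=eyes.get_image("top"); save(im,"endt.png",(150,60,510,330),2.2)
```

```text
top good1 0.93 [430.6, 341.7] [55.5, 37.3] long axis 0.05 rad z 23.5 hue 63 0.19
top good1 0.89 [506.5, 343.0] [37.9, 54.7] long axis -0.01 rad z 23.6 hue 63 0.18
top good1 0.7 [835.3, -81.5] [56.0, 37.4] long axis 0.93 rad z 19.8 hue 110 0.79
top worn1 0.77 [301.0, 168.1] [55.7, 37.8] long axis 0.48 rad z 19.7 hue 109 0.93
top worn1 0.76 [440.0, -343.3] [55.7, 38.2] long axis 0.02 rad z 23.6 hue 1 0.51
top worn1 0.71 [551.0, -340.9] [56.0, 36.9] long axis 0.02 rad z 24.0 hue 1 0.49
top worn1 0.7 [506.5, 343.0] [37.9, 54.7] long axis -0.01 rad z 23.6 hue 63 0.19
top case 0.84 [659.8, -113.4] [150.2, 51.4] long axis 0.00 rad z 38.0 hue 14 0.08
top mat 0.69 [494.1, -343.9] [247.3, 110.8] long axis 0.03 rad z 9.2 hue 15 1.00
top mat 0.61 [655.5, -116.4] [158.6, 152.5] long axis 1.55 rad z 6.0 hue 15 0.94
top charger 0.57 [508.9, 344.1] [247.2, 72.5] long axis 0.03 rad z 8.3 hue 18 0.00
top lever 0.55 [686.8, 98.5] [9.2, 11.0] long axis -1.21 rad z 121.5 hue 20 0.01
top fob 0.65 [440.6, -175.0] [32.6, 67.5] long axis -0.35 rad z 12.5 hue -1 0.00
top fob 0.46 [506.4, 342.7] [55.0, 36.7] l
[... 745 characters left out ...]
ong axis 0.01 rad z 39.9 hue 13 0.08
scene case 0.5 [663.0, -113.2] [144.6, 159.4] long axis -1.31 rad z 7.9 hue 13 0.95
scene mat 0.8 [661.7, -114.1] [149.3, 162.1] long axis -1.41 rad z 8.0 hue 13 0.92
scene mat 0.39 [507.2, 344.4] [248.9, 73.1] long axis 0.02 rad z 10.9 hue 16 0.00
scene charger 0.66 [507.4, 344.7] [248.5, 72.5] long axis 0.02 rad z 10.9 hue -1 0.00
scene lever 0.67 [685.8, 102.6] [9.0, 11.6] long axis -1.02 rad z 122.4 hue 9 0.02
scene lever 0.55 [507.2, 344.4] [248.9, 73.1] long axis 0.02 rad z 10.9 hue 9 0.00
scene fob 0.51 [440.8, -172.2] [33.6, 64.0] long axis -0.53 rad z 14.9 hue -1 0.00
scene cap 0.7 [442.1, 181.0] [56.9, 56.6] long axis 0.32 rad z 11.8 hue -1 0.00
```

View pics/endt.png

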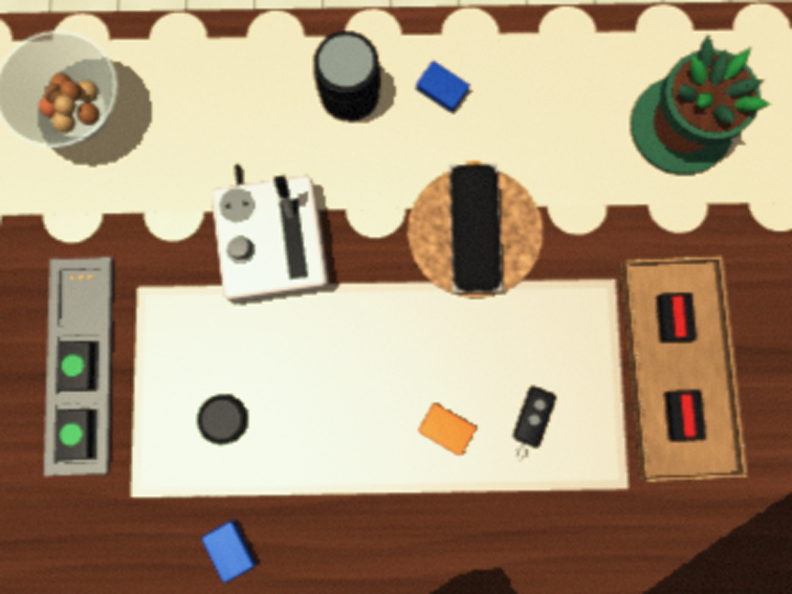

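The picture shows both green packs in bays at (72,366) and (71,434), and both red packs in the lid at (677,317) and (686,415). The case is centred on the mat at (475,228), the lever is up, and the fob and cap have not moved. Handing in.

```bash
python3 -c "
from station import job
print(job.finish_job())"
```

```text
the job is handed in; nothing more can be done
None
```

I handed the job in at about 36 s; the last pictures show the lever tripped and back up, the case on the mat, both green-dot packs in their own charger bays, both red-bar packs in the lid, and the fob and cap where they were. The hand-in returned no verdict.

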